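# Roll a mortar cylinder onto the scribed line of the test plate

## Robot

A 6-joint arm with a two-finger parallel gripper is mounted at the origin on the work surface. World frame = base frame: x ahead of the robot, y to its left, z up, the work surface at z = 0. Lengths are in m, angles in degrees, forces in N, time in s.
With the tool pointing down it reaches from about 0.4 to 0.825 m from the base axis. Payload 7 kg.
Tool frame: the origin (TCP) lies at the very end of the fingers, on their centre line; the grasp point (between the pads) lies 19 mm behind it; y points along the fingers, z is the direction in which the jaws open and shut, and the axes are right-handed (so a half turn about y gives the same grasp; the last joint's range is limited). The gripper opens to 85 mm and grips with 20 to 120 N. Pads are 22 mm wide; open, the fingers measure 114 mm over their backs; the gripper's body (76 mm by 85 mm) begins 54 mm behind the grasp point. The pads swing forward as they close: fully open they stand 13 mm farther back than shut.
Start: joints at [80.735, 20.546, 0.682, 0, -70.136, -16.507], TCP at [0.293, 0.608, 0.201] pointing down, gripper open.
Joint ranges: [-176.03, 176.03], [-82.01, 121.73], [-58.28, 71.71], [-173.87, 95.51], [-174.79, -0.11], [-173.66, 173.66]. Speed limits (degrees/s): [136.94, 136.94, 172.46, 180, 180, 180].

## Interface

Orientations are given as a 3x3 rotation matrix whose columns are the frame's x, y, z axes.
In Python, from station import ctrl gives the robot as it stands. Calls block until the motion is done:
- ctrl.movep(position, orientation): joint-space move of the TCP to a pose.
- ctrl.move_straight(position, frame=None, vel=0.15, contact_N=None): straight line of the TCP; frame=None keeps the orientation; vel is the mean speed in m/s. With contact_N (N) it stops when the force on the tool has changed by that much, and returns True; else False.
- ctrl.movej(angles): joint-space move.
- ctrl.gripper_to(opening, strength=None): opening from 0.0 (shut) to 1.0 (fully open); strength is the grip in N (None keeps the last); returns when the fingers have stopped.
- ctrl.pause(seconds).
- ctrl.inverse_kinematics(position, orientation): joint angles nearest the present ones, or None.
- ctrl.get_obs(): the state.
- ctrl.snapshot(name): name is "side" or "top"; returns the picture (400x640x3 uint8, red, green, blue); there is no depth.
- ctrl.camera_model(name): a dict with "intrinsics" (3x3 intrinsics, pixels), "k1" (the pictures are not rectified: a ray, as slopes to the right and down, at radius r is drawn at 1 + k1 r^2 times it, then the intrinsics apply), "cam_to_world" (4x4, takes a point from camera to world coordinates). Camera axes: x right, y down, z forward; pixel columns grow to the right and rows downward; lengths in m; the calibration is good to about 2 mm. A picture is of the moment at which its call begins. camera_model takes no time and is no camera call.
A pose or a line that the arm cannot do raises ctrl.Unreachable and nothing moves.
- ctrl.close_job(): hands the job in, once; it reports no verdict.
Trained networks look in the newest picture that a camera, given by its name, has taken for a name from the list of things; names that differ only in an ending like _2 or _b are one class to them, and where a whole thing is asked for, a point or a joint stands for the part that bears it (a point fixed in the world has none). Each returns a list of dicts, best first, with "conf" (0 to 1); they miss things now and then, are a little off and sometimes report something else, mostly with a low value. They report only what shows in the picture. A call takes as long as a camera call. They do not tell look-alikes from the thing itself.
- ctrl.search_frame(thing, camera): "location" ([row, column] in pixels, amid what is visible of it).
The state is a dict: "time": time; "joints": joint angles; "qd": joint speeds; "joint_torque": joint torques, N m; "eef_pos": TCP position; "orientation": TCP orientation; "force": force on the tool from outside, world axes, zero at the start; "ft_torque": the same for the moment, N m; "finger_gap": opening from 0.0 (shut) to 1.0 (fully open).
Only numpy, scipy, OpenCV 4.12 (cv2) and the standard library are available. Lean on these libraries where they do the work, as an engineer would, in place of code of your own. Each camera call takes 0.05 s, during which the arm holds its last target.

## Task

A mortar test cylinder lies on the bare steel plate, off to one side of the dark line scribed across the plate's middle. Push it sideways with the fingertips, best high on its side, so that it rolls across the plate until it rests right on the line, lying along it, with the line running under the middle of the cylinder and showing at both ends; then take the hand away. Roll it, do not pick it up, and leave the two tins and the other, upright cylinder where they stand.

Things in the scene. Friction and masses are not known exactly. Their poses are not given: they have to be found in the camera images.
- specimen: Grey mortar cylinder lying on the plate: diameter 50 mm, length 100 mm, about 0.4 kg. Origin at its centre (25 mm above the plate); x is its axis, y and z turn as it rolls. Starts 95 to 125 mm to one side of the line (+y or -y of line), nearly parallel to it (4 degrees); it rolls square to its own axis. Pushed at or just above mid-height it rolls ahead of the fingers (friction about 0.35); let go at 50 mm/s it stops in a few mm.
- line (a point): Middle of the scribed line, on the top face of the plate. The line is dark, 3 mm wide and 190 mm long, flush, and runs along this frame's x axis; z is up; the cylinder has to be rolled along y. The plate is fixed to the bench: 220 mm along x, 380 mm along y, 10 mm thick, the line in its middle.
- tin: Closed aluminium moisture tin, diameter 61 mm, 42 mm high, loose, standing on the plate 95 to 125 mm from the line, on the other side from the cylinder. Origin at the centre of its underside. Not to be disturbed.
- tin_small: Smaller closed aluminium tin, diameter 47 mm, 35 mm high, loose on the bench just beyond the plate. Origin at the centre of its underside. Not to be disturbed.
- upright: A second mortar cylinder, the same size, standing upright (100 mm tall) on the bench just beyond the plate. Origin at the centre of its underside. Not to be disturbed.
There are look-alikes about, which are no part of the job. Leave any red look-alike of the specimen alone.

How it is judged:
By the outcome, as a careful person would: the job done as asked, in the order asked, and still so for the second after the job is handed in, with the robot touching nothing.
It also fails if it takes over 48 s, if anything falls off the work surface, if the arm or the gripper's body presses on something with over 40 N, if the wrist force passes 120 N, or if a joint passes its speed limit or range.

## Working session

There is one attempt and no reset: what is moved stays moved. The work goes in short steps, each a Python script; the robot and the scene stay as the last script left them, time stands still between calls to the robot, and variables do not carry over. Pictures are saved under pics/ and viewed, and the job is handed in when it is done.

```bash
mkdir -p pics; ls; python3 - <<'E'
from station import ctrl
import cv2
for n in ("side","top"):
    im=ctrl.snapshot(n); cv2.imwrite(f"pics/{n}0.png",im[:,:,::-1])
    print(n,ctrl.camera_model(n))
    for t in ("specimen","tin","tin_small","upright"): print(t,ctrl.search_frame(t,n))
print(ctrl.get_obs()["time"])
E
```

```text
pics
side {'intrinsics': array([[520.08822478,   0.        , 311.71651356],
       [  0.        , 520.08822478, 193.58597708],
       [  0.        ,   0.        ,   1.        ]]), 'k1': 0.05001057151575933, 'cam_to_world': array([[ 0.96377437, -0.20970641,  0.16480957,  0.45855227],
       [-0.26638213, -0.72576438,  0.63427646, -0.50125047],
       [-0.01339892, -0.65520172, -0.75533514,  0.7059324 ],
       [ 0.        ,  0.        ,  0.        ,  1.        ]])}
specimen [{'location': [126.6, 325.5], 'conf': 0.98}, {'location': [219.6, 265.5], 'conf': 0.68}, {'location': [150.5, 213.8], 'conf': 0.6}]
tin [{'location': [326.9, 347.3], 'conf': 0.66}]
tin_small [{'location': [207.5, 375.8], 'conf': 0.93}]
upright [{'location': [237.7, 406.7], 'conf': 0.66}]
top {'intrinsics': array([[503.64251733,   0.        , 327.9751623 ],
       [  0.        , 503.64251733, 203.93619626],
       [  0.        ,   0.        ,   1.        ]]), 'k1': -0.05252283331111696, 'cam_to_world': array([[ 0.01085468, -0.99525363,  0.09670779,  0.53918537],
       [-0.99962742, -0.01322263, -0.02387847,  0.04752738],
       [ 0.02504386, -0.09641257, -0.99502634,  0.85140118],
       [ 0.        ,  0.        ,  0.        ,  1.        ]])}
specimen [{'location': [296.2, 209.8], 'conf': 0.89}, {'location': [165.7, 204.6], 'conf': 0.6}, {'location': [266.5, 327.6], 'conf': 0.58}]
tin [{'location': [223.0, 462.8], 'conf': 0.82}]
tin_small [{'location': [152.6, 338.0], 'conf': 0.82}]
upright [{'location': [140.6, 393.8], 'conf': 0.58}]
0.5
```

View pics/side0.png

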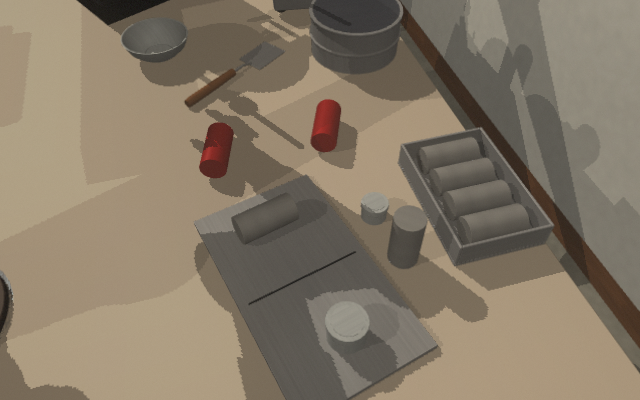

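View pics/top0.png

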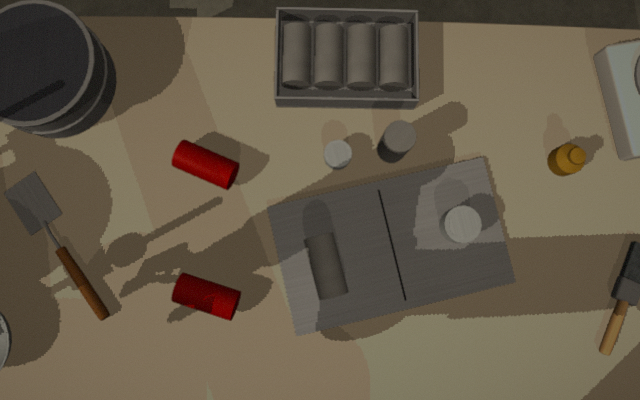

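```bash
cat > h.py <<'E'
import numpy as np, cv2
from station import ctrl
def model(n):
    m=ctrl.camera_model(n); return m["intrinsics"],m["k1"],m["cam_to_world"]
def pix2w(n,u,v,z):
    K,k1,T=model(n)
    p=cv2.undistortPoints(np.array([[[u,v]]],float),K,np.array([k1,0,0,0,0.])).ravel()
    d=T[:3,:3]@np.array([p[0],p[1],1]); o=T[:3,3]
    return o+d*(z-o[2])/d[2]
def w2pix(n,P):
    K,k1,T=model(n); W=np.linalg.inv(T)
    r,_=cv2.Rodrigues(W[:3,:3])
    return cv2.projectPoints(np.array(P,float).reshape(-1,3),r,W[:3,3],K,np.array([k1,0,0,0,0.]))[0].reshape(-1,2)
E
python3 - <<'E'
from h import *
t=cv2.imread("pics/top0.png"); s=cv2.imread("pics/side0.png")
c=cv2.convertScaleAbs(t[140:340,250:530],alpha=1.7)
cv2.imwrite("pics/topc.png",cv2.resize(c,None,fx=2.8,fy=2.8,interpolation=cv2.INTER_CUBIC))
c=cv2.convertScaleAbs(s[170:400,180:450],alpha=1.7)
cv2.imwrite("pics/sidec.png",cv2.resize(c,None,fx=2.5,fy=2.5,interpolation=cv2.INTER_CUBIC))
for n,pts in (("top",[(379.5,190),(405,300),(487,157),(514,281),(297,334),(268,206)]),("side",[(355,253),(249.5,303),(437,347),(307,177),(195,224)])):
    for p in pts: print(n,p,pix2w(n,*p,0.01).round(4))
E
```

```text
top (379.5, 190) [ 0.6458 -0.0594  0.01  ]
top (405, 300) [ 0.4625 -0.1023  0.01  ]
top (487, 157) [ 0.7056 -0.2451  0.01  ]
top (514, 281) [ 0.4947 -0.2874  0.01  ]
top (297, 334) [0.4058 0.0759 0.01  ]
top (268, 206) [0.6162 0.1278 0.01  ]
side (355, 253) [ 0.6436 -0.0581  0.01  ]
side (249.5, 303) [ 0.4631 -0.1     0.01  ]
side (437, 347) [ 0.703  -0.2391  0.01  ]
side (307, 177) [0.6128 0.1241 0.01  ]
side (195, 224) [0.403  0.0723 0.01  ]
```

View pics/topc.png

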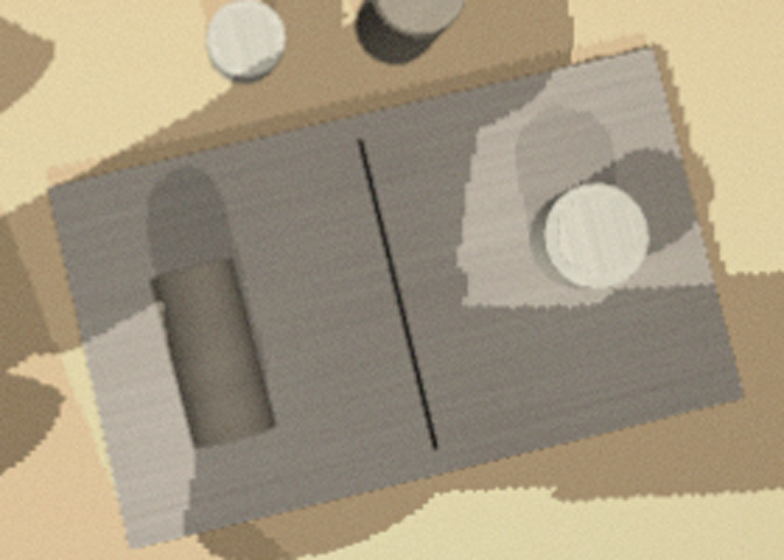

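View pics/sidec.png

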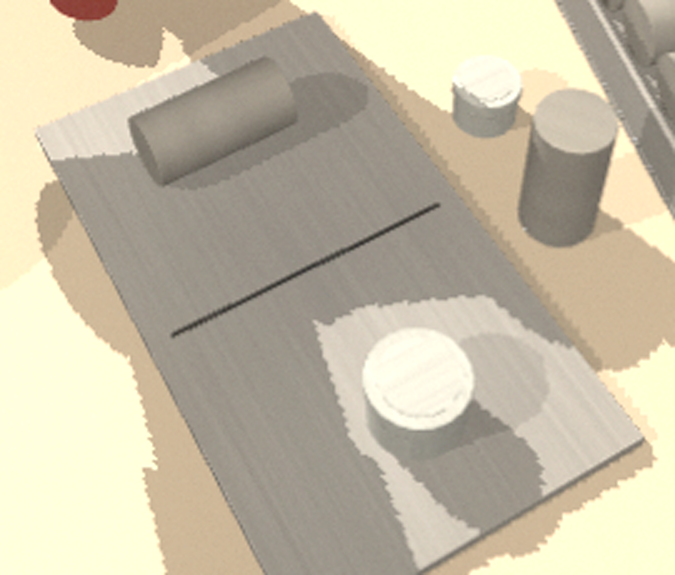

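```bash
cat >> h.py <<'E'
from scipy.optimize import least_squares
def cyl(x,y,yaw,z=0.035):
    a=np.linspace(0,2*np.pi,60); c,s=np.cos(yaw),np.sin(yaw); P=[]
    for l in (-.05,.05):
        for q in a:
            r=.025*np.cos(q); P.append([x+l*c-r*s,y+l*s+r*c,z+.025*np.sin(q)])
    return np.array(P)
def supp(n,P,e):
    # e: list of two-point edges; residual px at both edge points' line via silhouettes (line fit on hull support)
    uv=w2pix(n,P); c=uv.mean(0); R=[]
    for p,q in e:
        p=np.array(p,float);q=np.array(q,float); t=(q-p)/np.linalg.norm(q-p); m=np.array([-t[1],t[0]])
        if m@(p-c)<0: m=-m
        # rotate normals slightly to constrain orientation: support at the line
        R.append((uv@m).max()-(m@(p+q)/2))
        for half in (-1,1):   # support within each half along the edge
            k=((uv-c)@t)*half>0
            R.append((uv[k]@m).max()-(m@(p if (half*((p-c)@t)>0) else q)))
    return R
def fit(E,x0):
    f=lambda v:np.concatenate([supp(n,cyl(*v),e) for n,e in E.items()])
    r=least_squares(f,x0,x_scale=[.01,.01,.05]); return r.x,r.fun
def lineframe(e0,e1):
    c=(e0+e1)/2; d=e1-e0; return c,np.arctan2(d[1],d[0])
def overlay(n,img,v,f):
    for p in w2pix(n,cyl(*v)): cv2.circle(img,tuple(int(round(q)) for q in p),0,(0,255,0),-1)
    cv2.imwrite(f,img)
E
python3 - <<'E'
from h import *
T=lambda x,y:(x/2.8+250-.3,y/2.8+140-.3); S=lambda x,y:(x/2.5+180-.3,y/2.5+170-.3)
te=[(T(152,280),T(198,447)),(T(232,259),T(275,426)),(T(152,280),T(232,259)),(T(198,447),T(275,426))]
se=[(S(131,120),S(265,58)),(S(165,184),S(297,105))]
L={}
L["top"]=lineframe(pix2w("top",*T(436,449),.01),pix2w("top",*T(361,140),.01))
L["side"]=lineframe(pix2w("side",*S(173,335),.01),pix2w("side",*S(439,205),.01))
for n,E in (("top",{"top":te}),("side",{"side":se}),("both",{"top":te,"side":se})):
    v,r=fit(E,[.5,.03,.2]); print(n,v.round(4),np.degrees(v[2]).round(2),r.round(1))
    for k,(c,a) in L.items():
        if n in(k,"both"):
            d=v[:2]-c[:2]; print("  line",k,c.round(4),np.degrees(a).round(2),"spec in line",(d@[np.cos(a),np.sin(a)]).round(4),(d@[-np.sin(a),np.cos(a)]).round(4),np.degrees(v[2]-a).round(2))
    if n=="top": overlay("top",cv2.imread("pics/top0.png"),v,"pics/ov.png")
im=cv2.imread("pics/ov.png")[140:340,250:530]; cv2.imwrite("pics/ovc.png",cv2.resize(im,None,fx=2.8,fy=2.8))
for nm,u,vv,z in (("red1",206,165,.025),("red2",206,296,.025),("small",338,153,.035),("upr",398,138,.1),("tin",463,224,.052),("pot",35,65,.1)): print(nm,pix2w("top",u,vv,z).round(3))
E
```

```text
top [0.5194 0.0299 0.2722] 15.6 [1.4 0.6 1.4 1.3 0.7 1.3 1.3 1.3 1.3 1.3 1.3 1.3]
  line top [ 0.5543 -0.0805  0.01  ] 13.76 spec in line -0.0077 0.1155 1.84
side [0.4208 0.0013 0.3358] 19.24 [ 1.  -1.8  1.   0.9 -1.7  0.9]
  line side [ 0.5535 -0.0784  0.01  ] 13.85 spec in line -0.1097 0.1091 5.39
both [0.5184 0.0322 0.2936] 16.82 [ 2.8  2.8  2.2  0.5 -1.5  0.5  1.3  1.1  1.3  1.5  1.5  1.5  1.2  0.6
  1.2  5.9  1.4  5.9]
  line top [ 0.5543 -0.0805  0.01  ] 13.76 spec in line -0.0081 0.118 3.07
  line side [ 0.5535 -0.0784  0.01  ] 13.85 spec in line -0.0075 0.1157 2.97
red1 [0.682 0.231 0.025]
red2 [0.467 0.224 0.025]
small [0.703 0.012 0.035]
upr [ 0.715 -0.076  0.1  ]
tin [ 0.587 -0.189  0.052]
pot [0.823 0.487 0.1  ]
```

View pics/ovc.png

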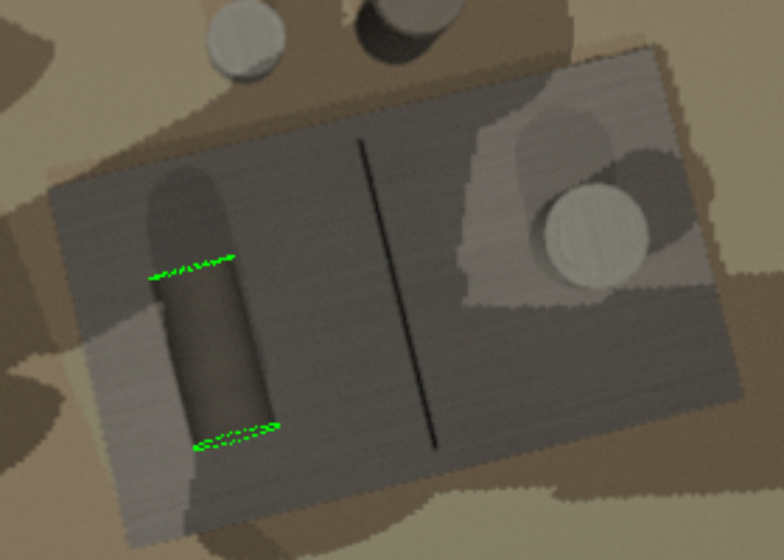

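```bash
cat >> h.py <<'E'
LC=np.array([.554,-.0797]); LA=np.radians(13.8)
U=np.array([np.cos(LA),np.sin(LA)]); V=np.array([-np.sin(LA),np.cos(LA)])
def Rot(sgn=1,a=LA):
    z=np.array([np.cos(a),np.sin(a),0])*sgn; y=np.array([0,0,-1.]); return np.stack([np.cross(y,z),y,z],1)
def W(x,y,z): return np.r_[LC+x*U+y*V,z]
E
python3 - <<'E'
from h import *
o=ctrl.get_obs(); print(o["orientation"].round(2) if hasattr(o["orientation"],"round") else o["orientation"])
for s in (1,-1):
    for p in (W(-.008,.168,.2),W(-.008,.168,.028),W(-.008,.03,.028)):
        q=ctrl.inverse_kinematics(p,Rot(s)); print(s,p.round(3),None if q is None else np.round(q,1))
E
```

```text
[[-0.9   0.   -0.43]
 [ 0.43 -0.   -0.9 ]
 [-0.   -1.    0.  ]]
1 [0.506 0.082 0.2  ] [ 31.1   5.2 -19.6   0.  -65.2 162.7]
1 [0.506 0.082 0.028] [ 31.1  16.  -32.1   0.  -41.9 162.7]
1 [ 0.539 -0.052  0.028] None
-1 [0.506 0.082 0.2  ] [ 31.1   5.2 -19.6   0.  -65.2 -17.3]
-1 [0.506 0.082 0.028] [ 31.1  16.  -32.1   0.  -41.9 -17.3]
-1 [ 0.539 -0.052  0.028] [ 15.2  18.3 -28.5   0.  -43.2  -1.4]
```

```bash
python3 - <<'E'
from h import *
R=Rot(-1)
ctrl.movep(W(-.008,.170,.2),R)
ctrl.gripper_to(.62)
ctrl.move_straight(W(-.008,.170,.06),vel=.15)
print(ctrl.move_straight(W(-.008,.170,.028),vel=.06,contact_N=8))
o=ctrl.get_obs(); print(o["time"],o["eef_pos"],o["finger_gap"],np.round(o["force"],2))
for n in("top","side"): cv2.imwrite(f"pics/{n}1.png",ctrl.snapshot(n)[:,:,::-1])
c=np.vstack([cv2.convertScaleAbs(cv2.imread(f"pics/{n}1.png")[a:a+260,180:550],alpha=1.7) for n,a in(("top",110),("side",110))])
cv2.imwrite("pics/b1.png",cv2.resize(np.hstack([c[:260],c[260:]]),(800,281)))
E
```

```text
False
4.725 [0.50569857 0.08347035 0.02784752] 0.6193204676113767 [-0.17  0.2   0.18]
```

View pics/b1.png

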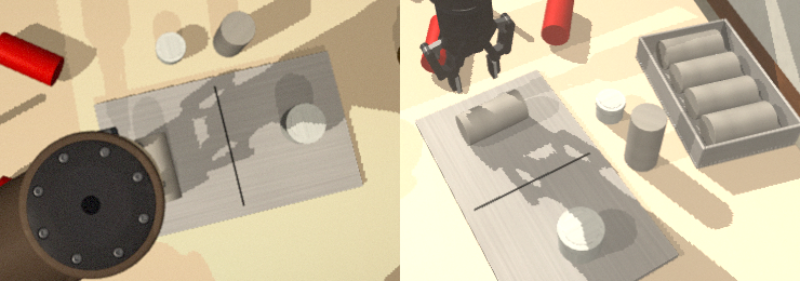

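View pics/side1.png

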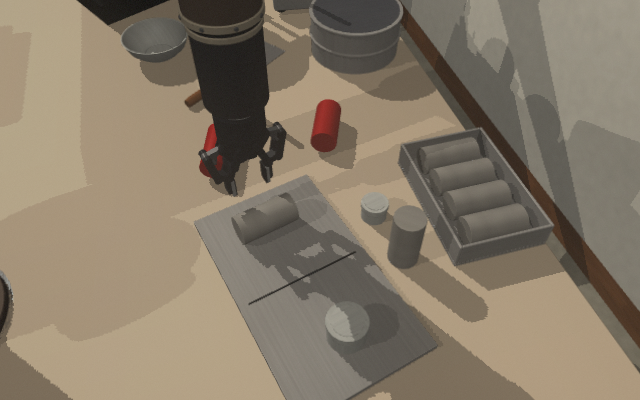

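```bash
python3 - <<'E'
from h import *
ctrl.move_straight(W(-.006,.054,.028),vel=.035)
ctrl.pause(.5)
o=ctrl.get_obs(); print(o["time"],o["eef_pos"],np.round(o["force"],2))
cv2.imwrite("pics/side2.png",ctrl.snapshot("side")[:,:,::-1])
cv2.imwrite("pics/top2.png",ctrl.snapshot("top")[:,:,::-1])
im=cv2.imread("pics/side2.png")[170:400,180:450]
cv2.imwrite("pics/side2c.png",cv2.resize(cv2.convertScaleAbs(im,alpha=1.7),None,fx=2.5,fy=2.5,interpolation=cv2.INTER_CUBIC))
E
```

```text
8.7917 [ 0.53532361 -0.02866381  0.02799609] [-0.36  0.05  0.08]
```

View pics/side2c.png

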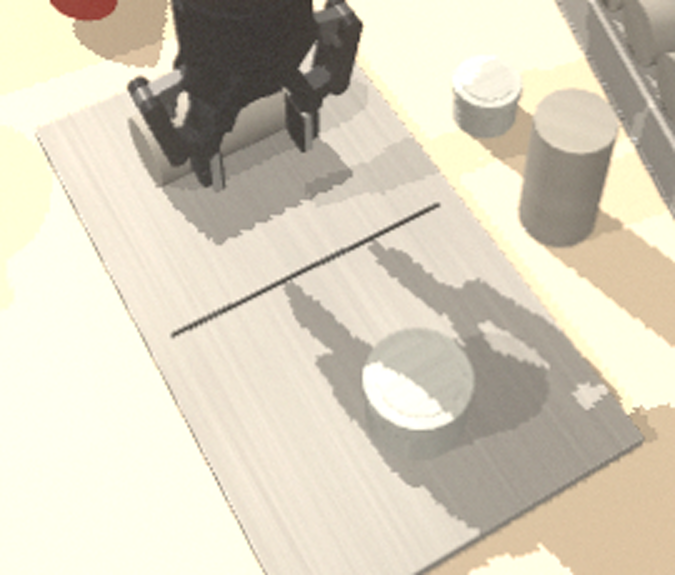

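View pics/top2.png

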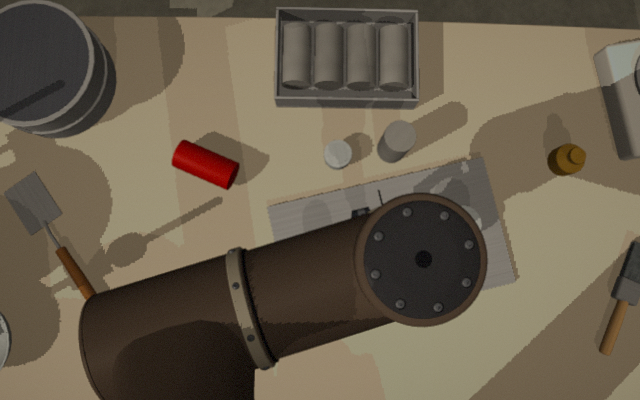

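```bash
python3 - <<'E'
from h import *
o=ctrl.get_obs(); p=np.array(o["eef_pos"]); print(p, np.round(o["joints"],2))
for z in (0,.01,.02,.03,.04): print(z,[((w2pix("side",[p+np.r_[0.036*s*U,z]])[0]-[180,170])*2.5).round(0).tolist() for s in(-1,0,1)])
for y in (.1155,0): print(y,(w2pix("side",[W(-.058,y+.025,.035),W(.042,y+.025,.035),W(-.058,y-.025,.035),W(.042,y-.025,.035)])-[180,170]).round(0)*2.5)
E
```

```text
[ 0.53529812 -0.02868566  0.02799593] [ 17.9   17.9  -29.18   0.   -42.92  -4.1 ]
0 [[210.0, 217.0], [262.0, 193.0], [312.0, 170.0]]
0.01 [[209.0, 208.0], [261.0, 184.0], [311.0, 161.0]]
0.02 [[208.0, 199.0], [260.0, 175.0], [311.0, 152.0]]
0.03 [[206.0, 189.0], [259.0, 165.0], [310.0, 142.0]]
0.04 [[205.0, 179.0], [258.0, 155.0], [310.0, 132.0]]
0.1155 [[130.  125. ]
 [265.   67.5]
 [162.5 180. ]
 [300.  117.5]]
0 [[207.5 257.5]
 [350.  187.5]
 [245.  320. ]
 [392.5 247.5]]
```

```bash
python3 - <<'E'
from h import *
im=cv2.imread("pics/side2.png")[160:270,215:335]
im=cv2.resize(cv2.convertScaleAbs(im,alpha=2.2,beta=20),None,fx=5,fy=5,interpolation=cv2.INTER_CUBIC)
p=np.array([0.5353,-.0287,.028])
for z,c in ((0.028,(0,0,255)),(.04,(0,255,0)),(.06,(255,0,0))):
  for s in (-1,1):
    for k in (-.011,.011):
        q=(w2pix("side",[np.r_[p[:2]+s*.033*U+k*V,z]])[0]-[215,160])*5+2
        cv2.circle(im,tuple(q.astype(int).tolist()),4,c,-1)
cv2.imwrite("pics/z2.png",im)
im=cv2.imread("pics/side1.png")[120:250,190:320]
im=cv2.resize(cv2.convertScaleAbs(im,alpha=2.2,beta=20),None,fx=4,fy=4,interpolation=cv2.INTER_CUBIC)
p=np.array([0.5057,.0835,.028])
for z,c in ((0.028,(0,0,255)),(.04,(0,255,0)),(.06,(255,0,0))):
  for s in (-1,1):
    for k in (-.011,.011):
        q=(w2pix("side",[np.r_[p[:2]+s*.033*U+k*V,z]])[0]-[190,120])*4+2
        cv2.circle(im,tuple(q.astype(int).tolist()),3,c,-1)
cv2.imwrite("pics/z1.png",im)
E
```

```text
(no output)
```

View pics/z2.png

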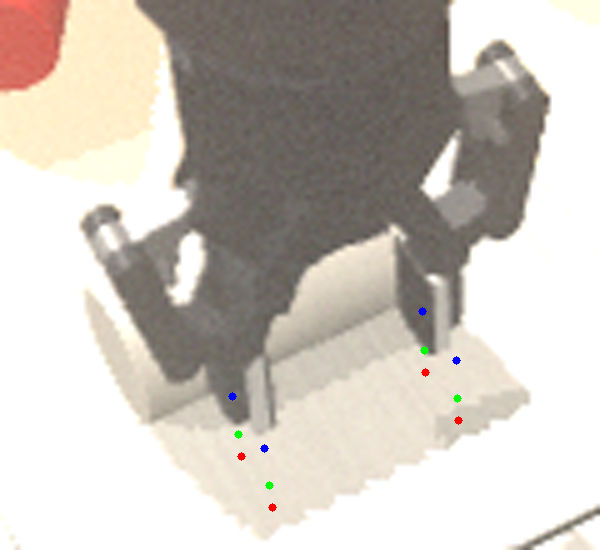

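View pics/z1.png

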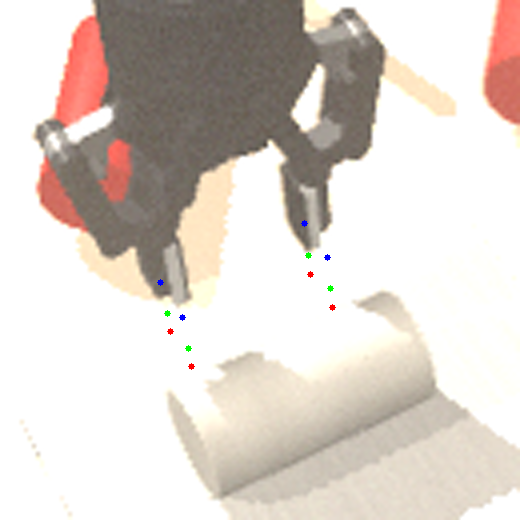

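```bash
python3 - <<'E'
from h import *
p=lambda y,z:W(-.006,y,z)
ctrl.move_straight(p(.054,.08),vel=.15)
ctrl.move_straight(p(.170,.08),vel=.15)
ctrl.move_straight(p(.170,.03),vel=.12)
f0=np.array(ctrl.get_obs()["force"])
hit=ctrl.move_straight(p(.170,-.015),vel=.03,contact_N=4)
o=ctrl.get_obs(); print(hit,o["time"],o["eef_pos"],np.round(o["force"]-f0,2))
cv2.imwrite("pics/side3.png",ctrl.snapshot("side")[:,:,::-1])
im=cv2.imread("pics/side3.png")[120:250,190:350]
cv2.imwrite("pics/z3.png",cv2.resize(cv2.convertScaleAbs(im,alpha=2.,beta=20),None,fx=4,fy=4,interpolation=cv2.INTER_CUBIC))
E
```

```text
False 12.5333 [ 0.50773972  0.08404377 -0.01481703] [ 0.36  0.05 -0.87]
```

View pics/z3.png

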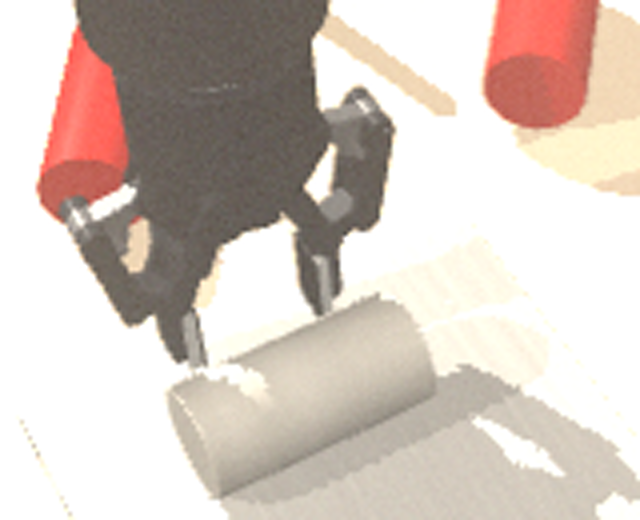

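```bash
python3 - <<'E'
from h import *
p=lambda y,z:W(-.006,y,z)
hit=ctrl.move_straight(p(.170,-.036),vel=.025,contact_N=4)
o=ctrl.get_obs(); print(hit,o["time"],o["eef_pos"],np.round(o["force"],2))
E
```

```text
True 13.075 [ 0.50774415  0.08402002 -0.02401517] [-2.34 -0.05  7.45]
```

```bash
python3 - <<'E'
from h import *
p=lambda y,z:W(-.006,y,z)
ctrl.move_straight(p(.170,.004),vel=.08)
ctrl.move_straight(p(.056,.004),vel=.035)
ctrl.pause(.4)
o=ctrl.get_obs(); print(o["time"],o["eef_pos"],np.round(o["force"],2))
cv2.imwrite("pics/side4.png",ctrl.snapshot("side")[:,:,::-1])
im=cv2.imread("pics/side4.png")[170:400,180:450]
cv2.imwrite("pics/side4c.png",cv2.resize(cv2.convertScaleAbs(im,alpha=1.5),None,fx=2.5,fy=2.5,interpolation=cv2.INTER_CUBIC))
E
```

```text
17.3833 [ 0.53481508 -0.02674309  0.00399194] [-0.69  0.2   0.04]
```

View pics/side4c.png

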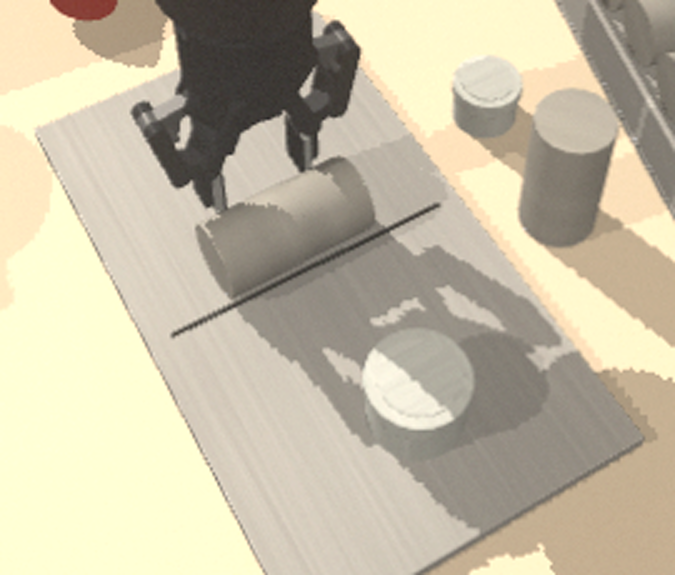

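```bash
cat >> h.py <<'E'
def ovl(n,src,out,x,y,dyaw,box,f):
    im=cv2.convertScaleAbs(cv2.imread(src),alpha=1.5); x0,x1,y0,y1=box
    im=cv2.resize(im[y0:y1,x0:x1],None,fx=f,fy=f,interpolation=cv2.INTER_CUBIC)
    c=LC+x*U+y*V
    h=cv2.convexHull(((w2pix(n,cyl(*c,LA+dyaw))-[x0,y0]+.5)*f-.5).astype(np.float32))
    cv2.polylines(im,[np.round(h*16).astype(int)],True,(0,255,0),1,cv2.LINE_AA,4)
    l=np.round(((w2pix(n,[W(-.095,0,.01),W(.095,0,.01)])-[x0,y0]+.5)*f-.5)*16).astype(int)
    cv2.polylines(im,[l.reshape(-1,1,2)],False,(0,0,255),1,cv2.LINE_AA,4)
    cv2.imwrite(out,im)
E
python3 - <<'E'
from h import *
ovl("side","pics/side4.png","pics/o4.png",-.007,.020,0,(240,365,215,315),6)
E
```

```text
(no output)
```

View pics/o4.png

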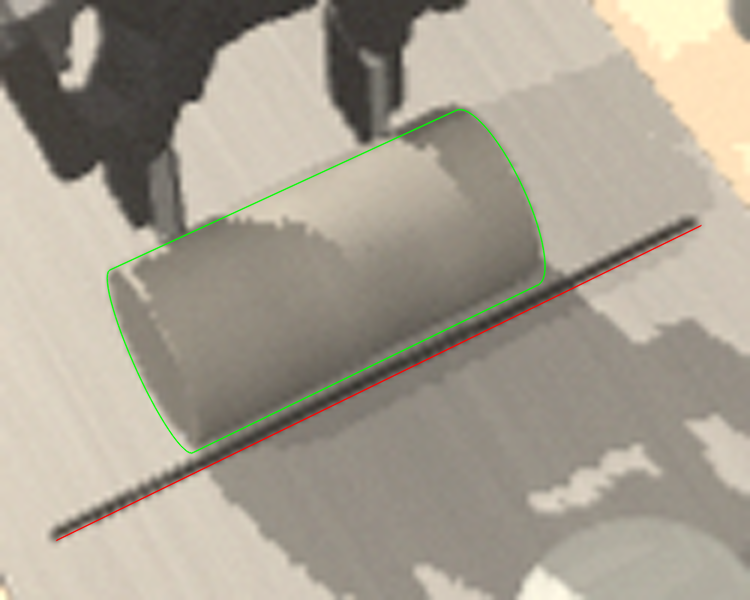

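```bash
python3 - <<'E'
from h import *
p=lambda y,z:W(-.006,y,z)
ctrl.move_straight(p(.0375,.004),vel=.015)
ctrl.pause(.3)
ctrl.move_straight(p(.060,.004),vel=.05)
ctrl.move_straight(p(.060,.10),vel=.15)
ctrl.move_straight(p(.22,.10),vel=.2)
ctrl.pause(.2)
o=ctrl.get_obs(); print(o["time"],o["eef_pos"],np.round(o["force"],2))
for n in ("side","top"): cv2.imwrite(f"pics/{n}5.png",ctrl.snapshot(n)[:,:,::-1])
ovl("side","pics/side5.png","pics/o5s.png",-.006,.0,0,(240,365,215,315),6)
ovl("top","pics/top5.png","pics/o5t.png",-.006,.0,0,(340,465,180,310),4.5)
E
```

```text
21.6583 [0.49581991 0.13164292 0.09992694] [ 0.22 -0.13 -0.07]
```

View pics/o5s.png

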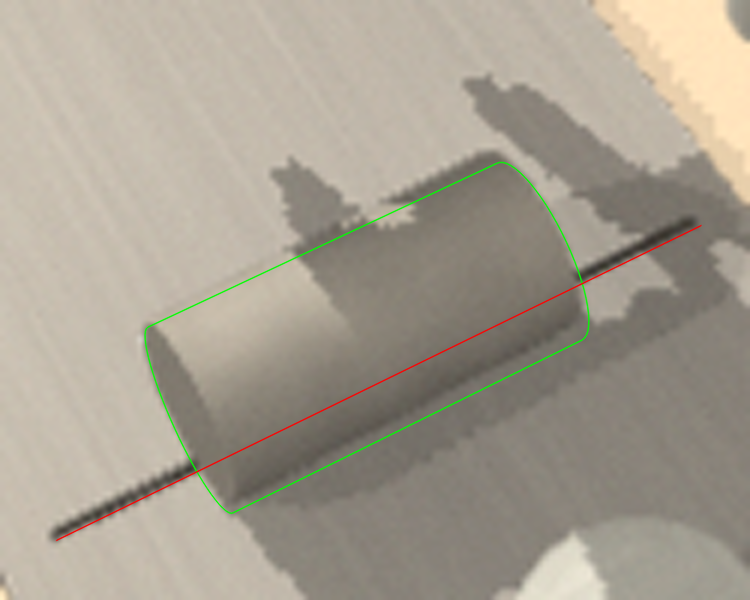

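View pics/o5t.png

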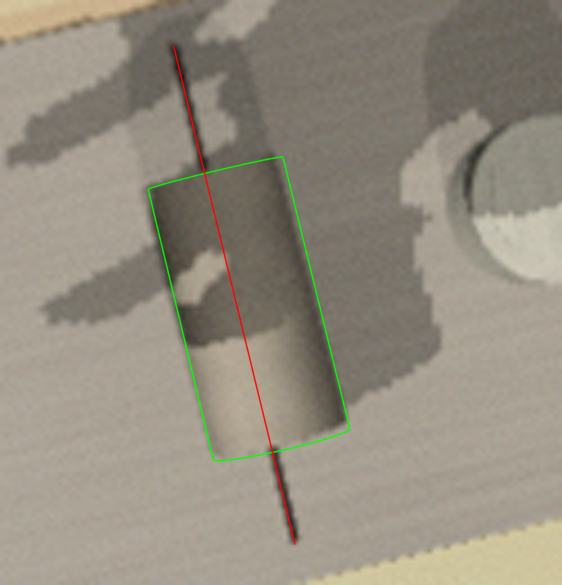

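```bash
python3 - <<'E'
from h import *
im=cv2.imread("pics/top5.png")[205:290,365:425]
a=cv2.resize(cv2.convertScaleAbs(im,alpha=2.2),None,fx=6,fy=6,interpolation=cv2.INTER_CUBIC)
ovl("top","pics/top5.png","pics/t.png",-.006,.0,0,(365,425,205,290),6)
b=cv2.imread("pics/t.png"); cv2.imwrite("pics/cmp.png",np.hstack([a,b]))
# gradient-based refine: mean edge strength along long silhouettes
g=cv2.GaussianBlur(cv2.cvtColor(cv2.imread("pics/top5.png"),cv2.COLOR_BGR2GRAY),(0,0),.7).astype(np.float32)
gs=cv2.GaussianBlur(cv2.cvtColor(cv2.imread("pics/side5.png"),cv2.COLOR_BGR2GRAY),(0,0),.7).astype(np.float32)
for n,G in(("top",g),("side",gs)):
  # profiles at several stations, reported as strongest gradient along V (mm, projected)
  for zz,lab,ys in ((.035,"edges z=.035",np.arange(-.040,.040,.0005)),(.010,"line",np.arange(-.012,.012,.0005))):
    st=np.arange(-.05,.042,.011) if zz==.035 else [-.09,-.08,-.07,.06,.07,.08,.09]
    for x in st:
      uv=w2pix(n,[W(x,y,zz) for y in ys]).astype(np.float32)
      pr=cv2.remap(G,uv[:,0].reshape(1,-1),uv[:,1].reshape(1,-1),cv2.INTER_LINEAR).ravel()
      if zz==.01: 
        w=np.clip(np.median(pr)-pr,0,None)**2; print(n,lab,round(x,3),"dark at mm",round(float((w*ys).sum()/w.sum()*1e3),2))
      else:
        d=np.abs(np.gradient(pr)); lo=(ys<-.015); hi=(ys>.015)
        print(n,round(x,3),"lo",round(ys[lo][d[lo].argmax()]*1e3,1),"hi",round(ys[hi][d[hi].argmax()]*1e3,1))
# predicted silhouette in same measure for y=0
E
```

```text
top -0.05 lo -25.5 hi 26.0
top -0.039 lo -25.5 hi 26.5
top -0.028 lo -24.5 hi 26.0
top -0.017 lo -24.0 hi 26.5
top -0.006 lo -25.0 hi 25.5
top 0.005 lo -24.5 hi 27.5
top 0.016 lo -23.5 hi 26.5
top 0.027 lo -23.0 hi 27.0
top 0.038 lo -24.0 hi 26.5
top line -0.09 dark at mm -0.56
top line -0.08 dark at mm -0.51
top line -0.07 dark at mm -0.48
top line 0.06 dark at mm -0.14
top line 0.07 dark at mm -0.86
top line 0.08 dark at mm -0.16
top line 0.09 dark at mm -0.24
side -0.05 lo -27.0 hi 22.5
side -0.039 lo -26.5 hi 30.5
side -0.028 lo -26.0 hi 33.0
side -0.017 lo -26.0 hi 15.5
side -0.006 lo -25.0 hi 33.5
side 0.005 lo -25.0 hi 31.0
side 0.016 lo -25.0 hi 25.5
side 0.027 lo -25.0 hi 34.0
side 0.038 lo -24.0 hi 34.5
side line -0.09 dark at mm 1.76
side line -0.08 dark at mm 1.55
side line -0.07 dark at mm 1.64
side line 0.06 dark at mm 2.27
side line 0.07 dark at mm 0.08
side line 0.08 dark at mm 2.05
side line 0.09 dark at mm 2.33
```

View pics/cmp.png

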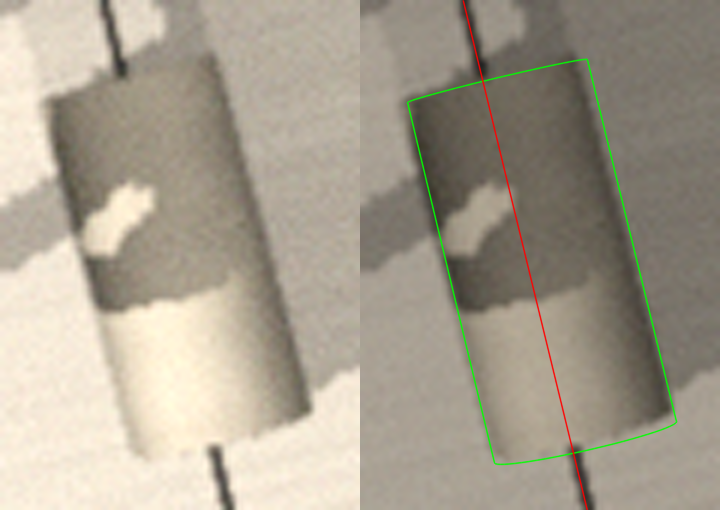

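```bash
python3 - <<'E'
from h import *
ctrl.move_straight(W(-.006,.24,.20),vel=.2)
ctrl.pause(.3)
for n in ("side","top"):
    im=ctrl.snapshot(n); cv2.imwrite(f"pics/{n}6.png",im[:,:,::-1])
    for t in ("tin","tin_small","upright"): print(n,t,[(d["location"],d["conf"]) for d in ctrl.search_frame(t,n)[:2]])
o=ctrl.get_obs(); print(o["time"],np.round(o["force"],2))
E
```

```text
side tin [([329.8, 347.1], 0.9)]
side tin_small [([206.7, 378.4], 0.92)]
side upright [([235.4, 408.0], 0.75)]
top tin [([224.7, 459.4], 0.82)]
top tin_small [([153.2, 337.5], 0.61), ([247.4, 395.7], 0.37)]
top upright [([141.0, 397.6], 0.88)]
23.1167 [-0.57 -0.86 -0.17]
```

View pics/side6.png

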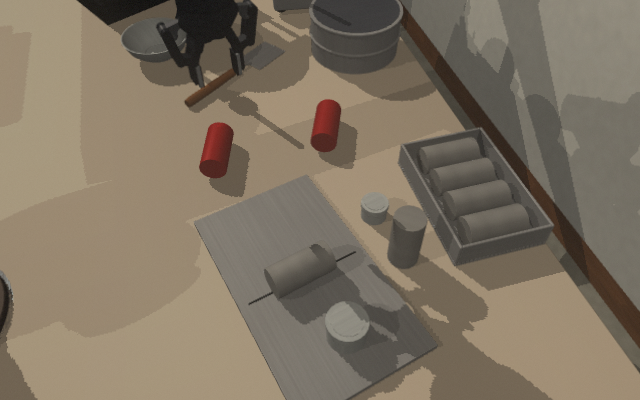

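The cylinder rests on the line, with the line showing at both ends, at about (250,302) and (355,254) in the side view. The tins, the upright cylinder and the red look-alikes look unmoved, and the hand is well clear.

```bash
python3 - <<'E'
from h import *
print(ctrl.close_job()); print(ctrl.get_obs()["time"])
E
```

```text
the job is handed in; nothing more can be done
None
the job is handed in; nothing more can be done
```

I rolled the grey cylinder onto the line with both fingertips just above mid-height, took the hand away and handed the job in at about 23 s.

**First pass missed:** The fingertips went over the cylinder without touching it. A light touch on the plate (about 7 N) showed the tips sit about 33 mm higher than the reported TCP at that opening. I corrected for this, and the second push rolled the cylinder as intended.

**Final position:** In the top view the cylinder's axis is about 1 mm to the +y side of the line and turned under 1° from it. The cylinder is about 6 mm off the line's middle lengthwise. The line shows at both ends. The side view shows a similar slight turn, but its edges were too mixed with shadow to give a reliable sideways offset. I accepted this rather than risk another nudge.

**Other objects:** Both tins and the upright cylinder were found within a few pixels of where they started, about the detector's own scatter. The red look-alikes look unmoved in the side view. Nothing was touching the robot.

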